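# Clamp a flask carrier on the imaging stage with its thumbscrew

### The arm

A 6-joint arm with a two-finger parallel gripper is mounted at the origin on the work surface. World frame = base frame: x ahead of the robot, y to its left, z up, the work surface at z = 0. Lengths are in m, angles in rad, forces in N, time in s.
With the tool pointing down it reaches from about 0.35 to 0.975 m from the base axis. Payload 4.9 kg.
Tool frame: the origin (TCP) lies midway between the tips of the shut fingers; the grasp point (between the pads) lies 19 mm behind it; x points along the fingers, z is the direction in which the jaws open and shut, and the axes are right-handed (so a half turn about x gives the same grasp; the last joint's range is limited). The gripper opens to 85 mm and grips with 20 to 120 N. Pads are 22 mm wide; open, the fingers measure 114 mm over their backs; the gripper's body (76 mm by 85 mm) begins 54 mm behind the grasp point. The pads swing forward as they close: fully open they stand 13 mm farther back than shut.
Start: joints at [-1.246, 0.053, 1.613, -0, 1.476, -0.119], TCP at [0.268, -0.564, 0.231] pointing down, gripper open.
Joint ranges: [-3.01, 3.01], [-1.01, 2.22], [0.06, 2.58], [-1.02, 4.17], [0.09, 2.62], [-3.14, 3.14]. Speed limits (rad/s): [2.57, 2.57, 3.14, 3.14, 3.14, 3.14].

### API

Orientations are given as a unit quaternion [w, x, y, z].
In Python, from plant import state, cams, workorder, nets gives the robot as it stands.
- The arm moves only by the tool play_rows, never from a script. Its argument "motion" is a list of rows, each a list of 3 entries, a list of its own where there are three numbers: the closure, from -1 (fully open) to 1 (shut), then the shift along the world's x, y, z in m, then the turn about the world's z in rad. A call has 1 to 5 rows; each row is the pose to reach, as a shift and turn from the pose commanded when the call began; what a row does not reach only later rows make up. A row lasts 1/10 s, in which the tool goes at most 50 mm and 8.59 degrees, less where a joint would pass 70% of its speed; a pose out of reach is approached as far as the arm can. A call with a gripper value outside its range is refused whole. The fingers move at their own pace and stop on an object; the grip force is fixed at half the most. Time passes only in rows, so rows that repeat a pose let the fingers close. It gives the time, the measured TCP pose, the force and the opening at its end, in the units of the state.
- state(): the state, without advancing time (a new reading comes with each control period).
- cams.grab_frame(name): name is "scene" or "side" or "wrist"; returns (picture, depth): 384x512x3 uint8, red, green, blue; 384x512 float32, m along the optical axis (not along the pixel's ray), 0 where there is no reading.
- cams.camera_info(name): a dict with "K" (3x3 intrinsics, pixels), "k1" (the pictures are not rectified: a ray, as slopes to the right and down, at radius r is drawn at 1 + k1 r^2 times it, then the intrinsics apply), "rvec" (rotation vector, rad) and "tvec" (3), from world to camera coordinates, as OpenCV has them. Camera axes: x right, y down, z forward; pixel columns grow to the right and rows downward; lengths in m; the calibration is good to about 2 mm. A picture is of the moment at which its call begins: read the wrist's pose just before it. camera_info takes no time and is no camera call; for the wrist camera it gives the pose at the moment of the call.
- workorder.job_done(): hands the job in, once; it reports no verdict.
Trained networks look in the newest picture that a camera, given by its name, has taken for a name from the list of things; names that differ only in an ending like _2 or _b are one class to them, and where a whole thing is asked for, a point or a joint stands for the part that bears it (a point fixed in the world has none). Each returns a list of dicts, best first, with "score" (0 to 1); they miss things now and then, are a little off and sometimes report something else, mostly with a low value. They report only what shows in the picture. A call takes as long as a camera call. They do not tell look-alikes from the thing itself.
- nets.recognise(camera, target): "at" ([x, y, z] in m, in world coordinates, good to about 4 mm: the middle of the surface that is visible of it).
- nets.landmark_of(camera, target): "at" ([x, y, z] in m, in world coordinates, good to about 4 mm: a listed point, or the origin of a listed thing).
The state is a dict: "time": time; "joint_pos": joint angles; "joint_vel": joint speeds; "joint_efforts": joint torques, N m; "tool_pos": TCP position; "tool_rot": TCP orientation; "contact_force": force on the tool from outside, world axes, zero at the start; "ft_torque": the same for the moment, N m; "gripper_width": opening from 0.0 (shut) to 1.0 (fully open).
Only numpy, scipy, OpenCV 4.12 (cv2) and the standard library are available. Lean on these libraries where they do the work, as an engineer would, in place of code of your own. Each camera call takes 0.05 s, during which the arm holds its last target.

### The job

Slide the flask carrier along its channel fully home against the stage's rear stop. Then turn the brass thumbscrew on the bridge clockwise, re-gripping as needed, until its foot has seated on the carrier and clamps it firmly, stopping when the resistance has clearly risen so that it is not overtightened; then let go. Leave the tub, the jar and the tip box where they are.

Things in the scene. Friction and masses are not known exactly. Their poses are not given: they have to be found in the camera images.
- stage: Low cream imaging stage, fixed: base 190 x 130 x 40 mm under a black plate 230 x 150 mm, upper face (channel floor) 48 mm above the bench. Origin on the bench under its centre; x runs along the channel from the open end (robot side) to the rear stop, z up. Two steel rails 6 mm high, inner faces 83 mm apart, guide the carrier. Place and yaw differ each time
- bridge_top (a point): Middle of the top of the cream bridge that crosses the channel, on the thumbscrew's axis, 84 mm above the bench; axes as the stage's. The bar is 24 mm (x) by 130 mm (y), 12 mm thick; 72 mm above the bench underneath
- stop_face (a point): Middle of the rear steel stop's face at the channel floor, 60 mm along x from the stage's origin; axes as the stage's. The stop is 14 mm high
- push_bar (a point): Middle of the outer (robot-side) face of the carrier's front push bar, 14 mm above the channel floor. The bar is 70 mm wide (y), 24 mm high, 8 mm thick; x points along the channel to the stop
- carrier_end (a point): Middle of the carrier's rear edge, at its underside, 130 mm ahead of the push bar's outer face. It starts 15 to 45 mm short of the stop. Fully home it meets the stop
- carrier: Loose 0.85 kg steel flask carrier: plate 130 x 80 x 8 mm (x, y, z) with a clear flat empty flask with a green cap fixed on it, up to 31 mm above the channel floor. Origin under the plate, 60 mm from its rear edge; when the carrier is home this is over the stage's origin. Sliding it takes about 3.5 to 7 N
- screw: Knurled brass thumbscrew, upright on the bridge, 40 mm along x from the stage's origin. Knob 30 mm diameter, 26 mm high; origin on the axis at the knob's mid-height, 118 mm above the bench at the start; 10 mm shank below. Clockwise seen from above lowers knob and foot by 2 mm per rad. It stays where it is left
- knob_top (a point): Centre of the knob's top. The screw's foot (28 mm wide, under the bridge) starts 2 to 7 mm above the carrier's plate, differently each time and not measured: it seats after 1 to 3.6 rad. Turning freely takes up to 0.06 N m; once seated the torque climbs about 0.25 N m per rad: 0.15 to 0.25 N m is properly tight, above 0.3 N m overtight. The knob's hub gives elastically (2 N m per rad)
- red_tub: Bystander: open red plastic tub 100 x 130 x 55 mm with capped tubes in it, 0.7 kg; origin under its centre
- jar: Bystander: clear jar with a green lid, 56 mm diameter, 85 mm high; origin under its centre
- tip_box: Bystander: blue tip box with a clear lid, 87 x 122 x 66 mm; origin under its centre
Things that resemble listed ones, but are neither listed nor needed, are in the scene too. Several things have the shape of the carrier; the one meant has the colours described above.

How it is judged:
By the outcome, as a careful person would: the job done as asked, in the order asked, and still so for the second after the job is handed in, with the robot touching nothing.
It also fails if it takes over 72 s, if anything falls off the work surface, if the arm or the gripper's body presses on something with over 40 N, if the wrist force passes 120 N, or if a joint passes its speed limit or range.

## Working session

There is one attempt and no reset: what is moved stays moved. The work goes in short steps, Python scripts to look and compute and a tool call to move; the robot and the scene stay as the last step left them, time stands still between calls to the robot, and variables do not carry over. Pictures are saved under pics/ and viewed, and the job is handed in when it is done.

Besides the shell and the picture viewer there is one more tool, called as name([rows], argument=value, ...), one row to a line, values as JSON. play_rows: Moves the arm, as the interface text tells. Its arguments: {"type":"object","properties":{"motion":{"type":"array","items":{"type":"array"}}},"required":["motion"]}

```bash
mkdir -p pics; ls
cat > h.py <<'E'
import numpy as np, cv2
from plant import state, cams, workorder, nets
def save(name,fn):
    im,d=cams.grab_frame(name); cv2.imwrite('pics/'+fn+'.png',im[:,:,::-1]); np.save('pics/'+fn+'_d.npy',d); return im,d
def proj(name,P):
    c=cams.camera_info(name);P=np.atleast_2d(P)
    R,_=cv2.Rodrigues(np.array(c['rvec'],float));q=P@R.T+np.array(c['tvec']).ravel()
    s=q[:,:2]/q[:,2:];s=s*(1+c['k1']*(s**2).sum(1,keepdims=True));K=np.array(c['K'])
    return s@K[:2,:2].T+K[:2,2]
def cloud(name,d,info=None):
    c=info or cams.camera_info(name);K=np.array(c['K'],float)
    h,w=d.shape;u,v=np.meshgrid(np.arange(w),np.arange(h))
    pts=np.stack([u,v],-1).reshape(-1,1,2).astype(float)
    s=cv2.undistortPoints(pts,K,np.array([c['k1'],0,0,0.])).reshape(-1,2)
    z=d.reshape(-1,1);q=np.hstack([s*z,z])
    R,_=cv2.Rodrigues(np.array(c['rvec'],float))
    return ((q-np.array(c['tvec']).ravel())@R).reshape(h,w,3)
E
python3 - <<'E'
from h import *
for n in ['scene','side']:
    save(n,n+'0')
    for t in ['bridge_top','stop_face','push_bar','carrier_end','stage','carrier','screw','knob_top','red_tub','jar','tip_box']:
        r=nets.landmark_of(n,t)
        print(n,t,[(np.round(x['at'],3).tolist(),round(x['score'],2),proj(n,x['at'])[0].round().tolist()) for x in r[:3]])
print(state())
E
```

```text
pics
scene bridge_top [([0.607, 0.045, 0.085], 0.63, [286.0, 215.0]), ([0.601, 0.053, 0.046], 0.55, [285.0, 220.0])]
scene stop_face [([0.624, 0.047, 0.048], 0.56, [290.0, 226.0])]
scene push_bar [([0.616, -0.088, 0.014], 0.93, [252.0, 259.0]), ([0.323, -0.152, 0.013], 0.92, [168.0, 206.0]), ([0.257, 0.141, 0.009], 0.91, [229.0, 144.0])]
scene carrier_end [([0.451, -0.122, -0.001], 0.96, [204.0, 231.0]), ([0.382, 0.103, -0.0], 0.62, [246.0, 175.0]), ([0.599, 0.054, 0.049], 0.61, [286.0, 219.0])]
scene stage [([0.566, 0.05, -0.002], 0.81, [275.0, 222.0])]
scene carrier [([0.392, -0.137, -0.003], 0.95, [187.0, 221.0]), ([0.328, 0.12, -0.002], 0.82, [239.0, 163.0]), ([0.541, 0.061, 0.05], 0.79, [273.0, 204.0])]
scene screw [([0.613, 0.05, 0.119], 0.42, [290.0, 208.0])]
scene knob_top [([0.611, 0.048, 0.13], 0.58, [289.0, 206.0])]
scene red_tub [([0.583, 0.352, -0.003], 0.9, [348.0, 171.0])]
scene jar [([0.682, -0.344, 0.001], 0.56, [194.0, 338.0])]
scene tip_box [([0.428, -0.343, -0.001], 0.84, [136.0, 271.0])]
side bridge_top [([0.606, 0.048, 0.085], 0.71, [291.0, 176.0])]
side stop_fa
[... 903 characters left out ...]
92, [220.0, 348.0])]
{'time': 1.2, 'joint_pos': array([-1.24598591e+00,  5.27098506e-02,  1.61292982e+00,  8.84080957e-06,
        1.47601046e+00, -1.19003416e-01]), 'joint_vel': array([-0.00034548,  0.00083335,  0.00041667, -0.00061553,  0.00176949,
       -0.00031473]), 'joint_efforts': array([ 1.44343971e-04, -3.93683517e+01, -3.70457876e+01, -1.25127776e-04,
        5.49726192e-04,  9.43211887e-06]), 'tool_pos': array([ 0.26835651, -0.56441736,  0.23127962]), 'tool_rot': array([ 0.59777089,  0.37771016,  0.5977985 , -0.37767969]), 'contact_force': array([0.33553792, 0.01026103, 0.62811302]), 'ft_torque': array([ 0.01790884, -0.02071314,  0.01182683]), 'gripper_width': 0.9964254696659028}
```

Run:
```python
import cv2
for n,c in [('scene0',(180,280,210,360)),('side0',(130,230,200,350))]:
    a=cv2.imread(f'pics/{n}.png')
    cv2.imwrite(f'pics/{n}_v.png',cv2.resize(a,(800,600)))
    b=a[c[0]:c[1],c[2]:c[3]];cv2.imwrite(f'pics/{n}_c.png',cv2.resize(b,None,fx=5,fy=5))
```

```text
(no output)
```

View pics/scene0_v.png

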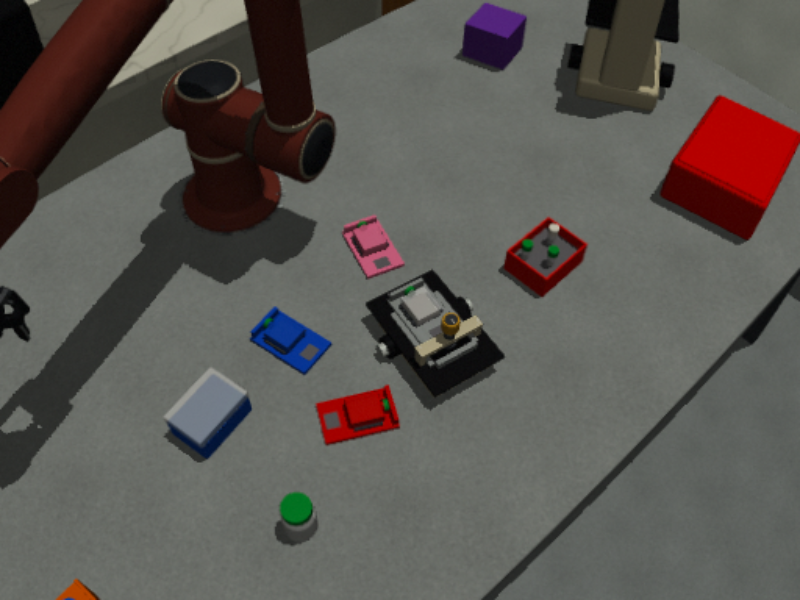

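View pics/side0_v.png

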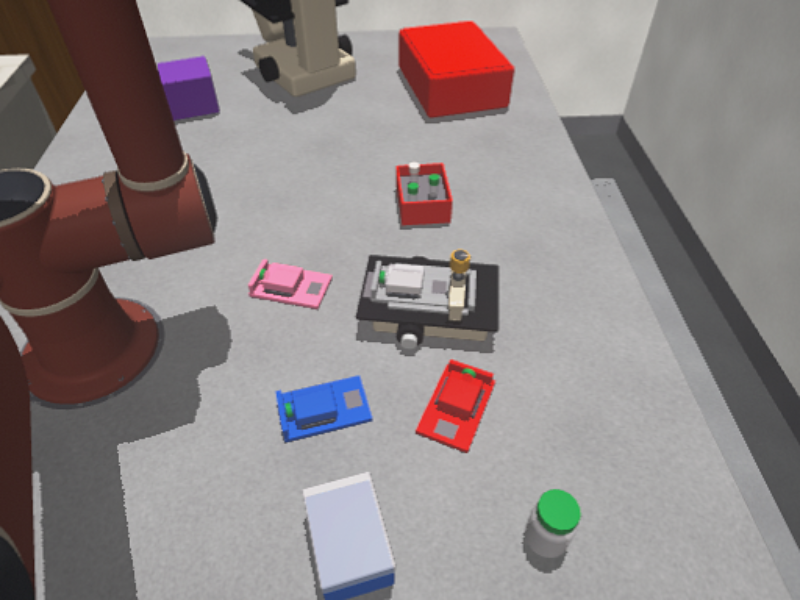

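View pics/scene0_c.png

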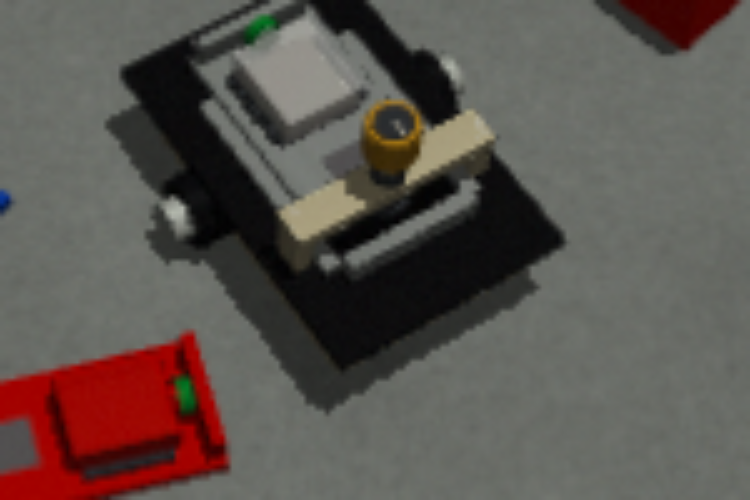

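View pics/side0_c.png

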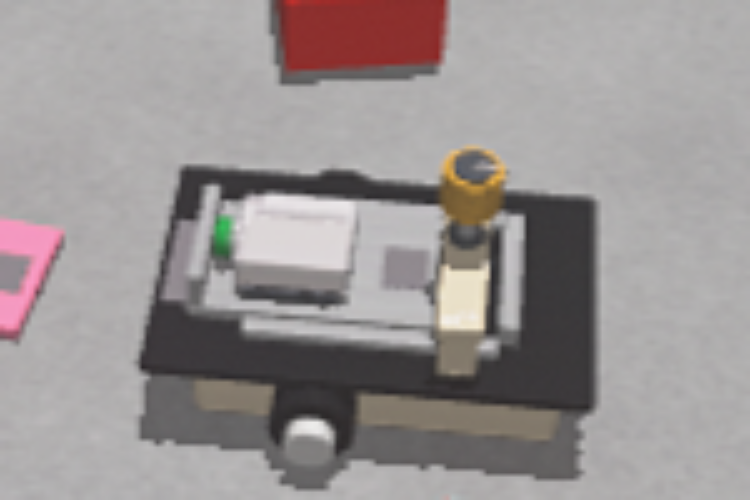

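Carrier look-alikes (scene pixels): pink (239,158), blue (187,217) and red (230,265) on the bench, and the grey steel one with the clear flask and green cap in the stage channel (275,205). The crops show the grey one between the rails, so that is the carrier meant. Next I fit the stage's pose from depth.

Run:
```python
from h import *
for n in ['scene','side']:
    im=cv2.imread(f'pics/{n}0.png').astype(int);d=np.load(f'pics/{n}0_d.npy');P=cloud(n,d)
    box=(abs(P[...,0]-.57)<.18)&(abs(P[...,1]-.05)<.14)&(d>0)
    m=box&(abs(P[...,2]-.048)<.006)
    r=cv2.minAreaRect(P[m][:,:2].astype(np.float32)*1000);print(n,m.sum(),'plate rect',r, np.median(P[m][:,2]))
    k=box&(P[...,2]>.122)&(P[...,2]<.14);print('knob top',P[k].mean(0),P[k].min(0),P[k].max(0),k.sum())
    k=box&(P[...,2]>.079)&(P[...,2]<.09);r=cv2.minAreaRect(P[k][:,:2].astype(np.float32)*1000);print('bridge',r,k.sum())
    # profile in stage frame
    yaw=-.12
R=np.array([[np.cos(yaw),-np.sin(yaw)],[np.sin(yaw),np.cos(yaw)]])
for n in ['scene','side']:
    d=np.load(f'pics/{n}0_d.npy');P=cloud(n,d)
    q=(P[...,:2]-[.568,.053])@R
    for y0 in(-.025,.025,):
        m=(abs(q[...,1]-y0)<.004)&(abs(q[...,0])<.13)&(d>0)
        A=np.c_[q[...,0][m],P[...,2][m]]*1000;A=A[A[:,0].argsort()]
        print(n,y0,A.round().astype(int).tolist()[:70])
```

```text
scene 1833 plate rect ((563.6956787109375, 56.46549987792969), (173.40567016601562, 233.0013427734375), 79.62520599365234) 0.049806773403838205
knob top [0.60942627 0.04667361 0.13270313] [0.59044258 0.03268577 0.1223262 ] [0.6233796  0.06570146 0.13903612] 110
bridge ((547.577392578125, 58.32551574707031), (131.7430419921875, 149.19949340820312), 81.17953491210938) 572
side 2128 plate rect ((565.5398559570312, 53.451194763183594), (169.1356964111328, 227.62046813964844), 79.9229736328125) 0.047198720678992334
knob top [0.61065475 0.04320061 0.12938529] [0.59677807 0.03250247 0.12240686] [0.6250002  0.05983252 0.13305388] 104
bridge ((568.766845703125, 34.663238525390625), (126.44647979736328, 124.48463439941406), 16.71588897705078) 229
scene -0.025 [[-122, 48], [-118, 51], [-118, 50], [-117, 51], [-116, 51], [-113, 50], [-113, 53], [-113, 50], [-112, 47], [-109, 55], [-109, 50], [-107, 48], [-103, 57], [-102, 70], [-102, 61], [-101, 76], [-101, 66], [-101, 73], [-100, 59], [-98, 74], [-97, 66], [-96, 57], [-96, 72], [-96, 56], [-96, 61], [-95, 75], [-95, 66], [-94, 66], [-94, 57], [
[... 2134 characters left out ...]
2, 46], [-112, 46], [-109, 49], [-109, 48], [-107, 48], [-106, 49], [-104, 47], [-104, 49], [-104, 47], [-101, 45], [-101, 49], [-101, 46], [-93, 69], [-90, 71], [-90, 73], [-87, 71], [-87, 65], [-87, 72], [-87, 70], [-71, 76], [-71, 76], [-69, 77], [-68, 77], [-66, 77], [-66, 77], [-63, 78], [-61, 76], [-61, 77], [-58, 79], [-58, 78], [-56, 77], [-55, 78], [-53, 76], [-53, 77], [-50, 78], [-50, 74], [-48, 77], [-48, 77], [-45, 77], [-45, 76], [-43, 77], [-42, 75], [-40, 77], [-40, 76], [-37, 76], [-37, 76], [-35, 74], [-34, 75], [-32, 76], [-32, 76], [-29, 77], [-29, 76], [-27, 78], [-26, 75], [-24, 74], [-24, 75], [-21, 76], [-21, 76], [-19, 76], [-19, 75], [-16, 78], [-16, 76], [-13, 78]]
```

Run:
```python
from h import *
from scipy.spatial.transform import Rotation as R
q=state()['tool_rot'];print(R.from_quat(q[[1,2,3,0]]).as_matrix().round(3))
im,d=save('wrist','w0')
c=cams.camera_info('wrist');Rm,_=cv2.Rodrigues(np.array(c['rvec'],float));print(-Rm.T@np.array(c['tvec']).ravel(),Rm.round(2))
```

```text
[[-0.     0.903  0.429]
 [ 0.     0.429 -0.903]
 [-1.     0.    -0.   ]]
[ 0.33672668 -0.53073497  0.37379635] [[ 0.43 -0.9   0.  ]
 [-0.86 -0.41  0.3 ]
 [-0.27 -0.13 -0.95]]
```

play_rows([
  [-1,[0.012,0.048,0.02],0],
  [-1,[0.025,0.096,0.04],0],
  [-1,[0.037,0.144,0.06],0],
  [-1,[0.05,0.19,0.06],0],
  [-1,[0.062,0.238,0.06],0],
])

```text
time: 1.75
tool_pos: [0.3291, -0.3319, 0.2928]
tool_rot: [0.599, 0.378, 0.597, -0.378]
contact_force: [1.6, -0.3, 0.3]
gripper_width: 1.0
```

play_rows([
  [-1,[0.015,0.04,0.0],0.14],
  [-1,[0.03,0.08,0.0],0.28],
  [-1,[0.045,0.12,0.0],0.42],
  [-1,[0.06,0.16,0.0],0.56],
  [-1,[0.075,0.2,0],0.7],
])

```text
time: 2.25
tool_pos: [0.4039, -0.1315, 0.2916]
tool_rot: [0.692, 0.148, 0.691, -0.148]
contact_force: [0.8, 0.0, 0.4]
gripper_width: 1.002
```

play_rows([
  [-1,[0.01,0.04,0.0],0.14],
  [-1,[0.02,0.08,0.0],0.28],
  [-1,[0.03,0.12,0.0],0.42],
  [-1,[0.035,0.16,0.0],0.56],
  [-1,[0.035,0.18,0],0.7],
])

```text
time: 2.75
tool_pos: [0.4387, 0.0495, 0.2914]
tool_rot: [0.7, -0.099, 0.7, 0.1]
contact_force: [0.1, -0.2, 0.2]
gripper_width: 0.998
```

play_rows([
  [-1,[0,0,0.0],0.14],
  [-1,[0,0,0.0],0.28],
  [-1,[0,0,0.0],0.42],
  [-1,[0,0,0.0],0.56],
  [-1,[0,0,0],0.7],
])

```text
time: 3.25
tool_pos: [0.4386, 0.0469, 0.2914]
tool_rot: [0.624, -0.333, 0.624, 0.332]
contact_force: [-0.2, -0.7, 0.4]
gripper_width: 1.0
```

play_rows([
  [1,[0,0,0.0],0.14],
  [1,[0,0,0.0],0.28],
  [1,[0,0,0.0],0.42],
  [1,[0,0,0.0],0.47],
  [1,[0,0,0],0.47],
])

```text
time: 3.75
tool_pos: [0.4386, 0.0468, 0.2913]
tool_rot: [0.531, -0.467, 0.531, 0.467]
contact_force: [0.8, -0.1, -0.4]
gripper_width: 0.145
```

Run:
```python
from h import *
s=state();print(s['time'],s['joint_pos'].round(3),s['tool_pos'].round(4))
c=cams.camera_info('wrist');im,d=save('wrist','w1');np.savez('pics/w1c',**c)
for t in ['bridge_top','stop_face','push_bar','carrier_end','stage','carrier','screw','knob_top']:
    r=nets.landmark_of('wrist',t)
    print(t,[(np.round(x['at'],4).tolist(),round(x['score'],2),proj('wrist',x['at'])[0].round().tolist()) for x in r[:3]])
```

```text
3.75 [-0.063 -0.437  1.939  0.     1.639 -1.505] [0.4386 0.0468 0.2913]
bridge_top [([0.6118, 0.0486, 0.0807], 0.84, [266.0, 272.0])]
stop_face [([0.6295, 0.0471, 0.0483], 0.85, [265.0, 269.0])]
push_bar [([0.6225, -0.0867, 0.0164], 0.95, [190.0, 263.0]), ([0.4716, 0.0742, 0.0629], 0.87, [272.0, 179.0]), ([0.2565, 0.1436, 0.0143], 0.71, [304.0, 11.0])]
carrier_end [([0.5566, -0.206, 0.001], 0.84, [118.0, 234.0]), ([0.5975, 0.0485, 0.0498], 0.72, [264.0, 253.0]), ([0.3781, 0.1041, -0.0004], 0.67, [282.0, 108.0])]
stage []
carrier [([0.5438, 0.0645, 0.0465], 0.93, [270.0, 221.0]), ([0.5869, -0.1487, 0.0026], 0.85, [154.0, 246.0]), ([0.394, -0.1386, -0.0009], 0.78, [132.0, 138.0])]
screw [([0.6056, 0.0534, 0.119], 0.72, [270.0, 284.0]), ([0.474, 0.0705, 0.0627], 0.62, [270.0, 181.0]), ([0.4267, -0.3364, 0.0002], 0.4, [19.0, 173.0])]
knob_top [([0.6081, 0.0462, 0.1281], 0.63, [266.0, 291.0])]
```

View pics/w1.png

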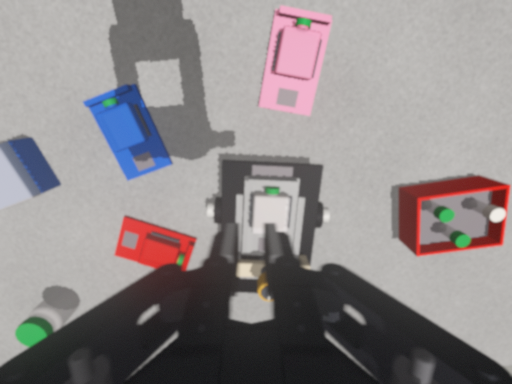

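```bash
cat >> h.py <<'E'
def toplane(c,uv,z0):
    K=np.array(c['K'],float);uv=np.atleast_2d(uv).astype(float)
    s=cv2.undistortPoints(uv.reshape(-1,1,2),K,np.array([float(c['k1']),0,0,0.])).reshape(-1,2)
    R,_=cv2.Rodrigues(np.array(c['rvec'],float));t=np.array(c['tvec'],float).ravel()
    C=-R.T@t;D=np.c_[s,np.ones(len(s))]@R
    return C+D*((z0-C[2])/D[:,2])[:,None]
E
python3 - <<'E'
from h import *
c=dict(np.load('pics/w1c.npz'));im=cv2.imread('pics/w1.png').astype(int);g=im.max(2)
L=[];Rr=[]
for v in list(range(168,196))+list(range(222,235)):
    row=g[v,200:345];k=np.where(row<70)[0]
    if len(k)<5: continue
    # subpixel-ish first/last
    L.append((200+k[0]-.5,v));Rr.append((200+k[-1]+.5,v))
L=np.array(L);Rr=np.array(Rr)
def fit(P):
    P=P.copy()
    for _ in range(5):
        a=np.polyfit(P[:,0],P[:,1],1);r=abs(P[:,1]-np.polyval(a,P[:,0]));P=P[r<max(.0015,1.5*np.median(r))]
    return a,len(P),r.max()
for E_ in(L,Rr):
    P=toplane(c,E_,.048);a,n,r=fit(P);print('yaw',np.arctan(a[0]),'y at x=.5',np.polyval(a,.5),n,r)
T=[]
for u in range(230,315):
    col=g[140:175,u];k=np.where(col<70)[0]
    if len(k): T.append((u,140+k[0]-.5))
P=toplane(c,T,.048);a=np.polyfit(P[:,1],P[:,0],1);print('front edge yaw',-np.arctan(a[0]),'x at y=.07',np.polyval(a,.07))
cv2.imwrite('pics/w1_c.png',cv2.resize(cv2.imread('pics/w1.png')[145:300,200:345],None,fx=4,fy=4,interpolation=cv2.INTER_CUBIC))
E
```

```text
yaw -0.017684523433051623 y at x=.5 -0.018676247026197638 1 6.938893903907228e-18
yaw 0.07160916260463354 y at x=.5 0.07668370592933738 1 2.7755575615628914e-17<stdin>:13: RankWarning: Polyfit may be poorly conditioned
<stdin>:13: RankWarning: Polyfit may be poorly conditioned
<stdin>:13: RankWarning: Polyfit may be poorly conditioned
<stdin>:13: RankWarning: Polyfit may be poorly conditioned
<stdin>:13: RankWarning: Polyfit may be poorly conditioned
<stdin>:13: RankWarning: Polyfit may be poorly conditioned
<stdin>:13: RankWarning: Polyfit may be poorly conditioned
<stdin>:13: RankWarning: Polyfit may be poorly conditioned
<stdin>:13: RankWarning: Polyfit may be poorly conditioned
<stdin>:13: RankWarning: Polyfit may be poorly conditioned
Traceback (most recent call last):
  File "h.py", line 20, in toplane
    s=cv2.undistortPoints(uv.reshape(-1,1,2),K,np.array([float(c['k1']),0,0,0.])).reshape(-1,2)
      ~~~~~~~~~~~~~~~~~~~^^^^^^^^^^^^^^^^^^^^^^^^^^^^^^^^^^^^^^^^^^^^^^^^^^^^^^^^
cv2.error: OpenCV(4.12.0) /io/opencv/modules/calib3d/src/undistort.dispatch.cpp:347: error: (-215:Assertion failed) CV_IS_MAT(_src) && CV_IS_MAT(_dst) && (_src->rows == 1 || _src->cols == 1) && (_dst->rows == 1 || _dst->cols == 1) && _src->cols + _src->rows - 1 == _dst->rows + _dst->cols - 1 && (CV_MAT_TYPE(_src->type) == CV_32FC2 || CV_MAT_TYPE(_src->type) == CV_64FC2) && (CV_MAT_TYPE(_dst->type) == CV_32FC2 || CV_MAT_TYPE(_dst->type) == CV_64FC2) in function 'cvUndistortPointsInternal'
```

```bash
cat > yaw.py <<'E'
from h import *
c=dict(np.load('pics/w1c.npz'));I=cv2.imread('pics/w1.png');im=I.astype(int);g=im.max(2)
cv2.imwrite('pics/w1_c.png',cv2.resize(I[145:300,200:345],None,fx=4,fy=4,interpolation=cv2.INTER_CUBIC))
print(g[180,205:340:3])
th=120
def cross(p,i0):  # first crossing subpixel
    k=np.where(p<th)[0]
    if len(k)==0 or k[0]==0: return None
    j=k[0];return i0+j-1+(p[j-1]-th)/(p[j-1]-p[j])
L=[];Rr=[]
for v in list(range(166,194))+list(range(226,245)):
    a=cross(g[v,200:260],200);b=cross(g[v,345:285:-1],0)
    if a: L.append((a,v))
    if b: Rr.append((345-b,v))
def fit(P):
    for _ in range(8):
        a=np.polyfit(P[:,0],P[:,1],1);r=abs(P[:,1]-np.polyval(a,P[:,0]));P=P[r<max(.0012,2*np.median(r))]
    return a,len(P),r.max()
for E_ in(L,Rr):
    P=toplane(c,E_,.048);a,n,r=fit(P);print('yaw',np.arctan(a[0]),'y at x=.5',np.polyval(a,.5),n,r)
T=[]
for u in range(232,315):
    b=cross(g[140:175,u],140)
    if b: T.append((u,b))
P=toplane(c,T,.048)[:,[1,0]];a,n,r=fit(P);print('front edge yaw',-np.arctan(a[0]),'x at y=.07',np.polyval(a,.07),n,r)
E
python3 yaw.py
```

```text
[188 188 189 186 166 117  78  75  75  75  75  77  76 123 159 179 177 176
 172 172 169 168 159 157 149 141 140 135 133 126 130 178  89  81  83  81
  82  82  86 173 184 186 187 181 181]
yaw -0.16131307992014007 y at x=.5 -0.00830335439547382 23 0.0004891634335471018
yaw -0.17429394544326918 y at x=.5 0.1438042724280106 45 0.0007334019640909961
front edge yaw -0.1814638673201752 x at y=.07 0.44522647659398956 71 0.00113169612672942
```

```bash
sleep 1
```

```text
(no output)
```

View pics/w1_c.png

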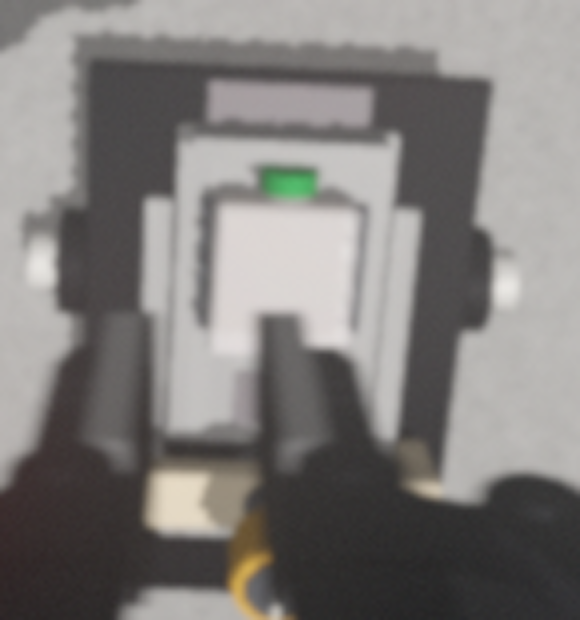

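Right-hand and front plate edges give a yaw of about -0.175 rad. The stage centre is near (0.567, 0.056), the push bar near (0.472, 0.074), and the gap to home is about 27 mm. Now I go down behind the push bar with the fingers shut.

play_rows([
  [1,[-0.005,0.02,-0.04],-0.03],
  [1,[-0.007,0.034,-0.085],-0.045],
  [1,[-0.007,0.034,-0.13],-0.045],
  [1,[-0.007,0.034,-0.175],-0.045],
  [1,[-0.007,0.034,-0.21],-0.045],
])

```text
time: 4.7
tool_pos: [0.4303, 0.081, 0.0785]
tool_rot: [0.541, -0.455, 0.542, 0.456]
contact_force: [-0.5, 0.6, 0.2]
gripper_width: -0.001
```

play_rows([
  [1,[0,0,-0.01],0],
  [1,[0,0,-0.02],0],
  [1,[0,0,-0.02],0],
])

```text
time: 5.0
tool_pos: [0.432, 0.0808, 0.0616]
tool_rot: [0.541, -0.455, 0.541, 0.455]
contact_force: [0.7, -0.5, -0.1]
gripper_width: 0.0
```

Run:
```python
from h import *
s=state();print(s['time'],s['joint_pos'].round(3),s['tool_pos'].round(4),s['contact_force'])
im,d=save('side','s1')
cv2.imwrite('pics/s1_c.png',cv2.resize(im[110:240,180:350,::-1],None,fx=4.5,fy=4.5))
```

```text
5.0 [ 0.015 -0.236  2.18  -0.     1.197 -1.383] [0.432  0.0808 0.0616] [ 0.6601929  -0.54099675 -0.06242868]
```

View pics/s1_c.png

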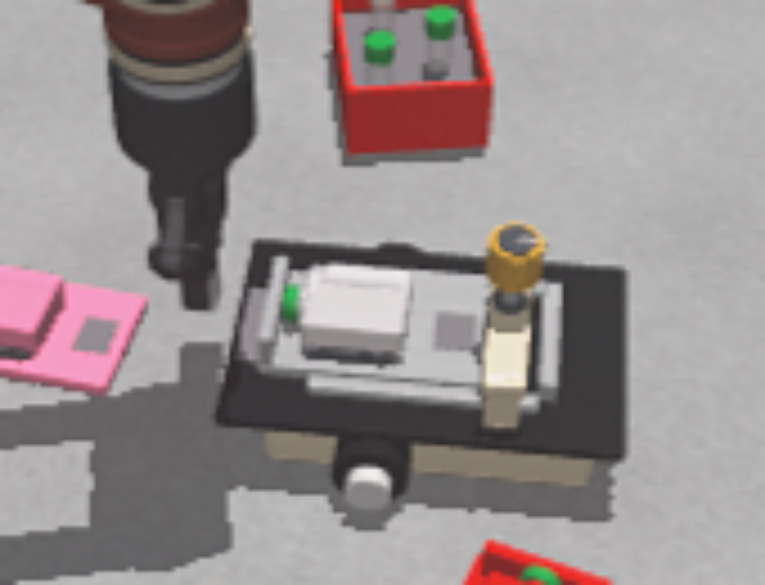

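play_rows([
  [1,[0.008,-0.0014,0],0],
  [1,[0.016,-0.0028,0],0],
  [1,[0.024,-0.0042,0],0],
  [1,[0.03,-0.0053,0],0],
  [1,[0.036,-0.0063,0],0],
])

```text
time: 5.55
tool_pos: [0.4666, 0.0747, 0.0612]
tool_rot: [0.54, -0.453, 0.543, 0.456]
contact_force: [-7.8, 2.0, 5.8]
gripper_width: -0.005
```

play_rows([
  [1,[0.003,-0.0005,0],0],
  [1,[0.006,-0.001,0],0],
  [1,[0.009,-0.0016,0],0],
  [1,[0.012,-0.0021,0],0],
  [1,[0.014,-0.0025,0],0],
])

```text
time: 6.05
tool_pos: [0.4803, 0.0723, 0.061]
tool_rot: [0.54, -0.454, 0.543, 0.456]
contact_force: [-7.0, 1.9, 5.5]
gripper_width: -0.003
```

play_rows([
  [1,[0.002,-0.0004,0],0],
  [1,[0.003,-0.0005,0],0],
  [1,[0.004,-0.0007,0],0],
  [1,[0.005,-0.0009,0],0],
])

```text
time: 6.45
tool_pos: [0.4852, 0.0714, 0.0611]
tool_rot: [0.54, -0.453, 0.543, 0.456]
contact_force: [-7.7, 0.5, 6.2]
gripper_width: -0.002
```

play_rows([
  [1,[0.001,-0.0002,0],0],
  [1,[0.002,-0.0003,0],0],
  [1,[0.003,-0.0005,0],0],
])

```text
time: 6.75
tool_pos: [0.4881, 0.0709, 0.061]
tool_rot: [0.54, -0.454, 0.543, 0.456]
contact_force: [-7.2, 0.6, 5.2]
gripper_width: -0.004
```

play_rows([
  [1,[0.001,-0.0002,0],0],
  [1,[0.002,-0.0003,0],0],
  [1,[0.003,-0.0005,0],0],
])

```text
time: 7.05
tool_pos: [0.4895, 0.0707, 0.0609]
tool_rot: [0.539, -0.452, 0.544, 0.458]
contact_force: [-16.8, 1.6, 12.6]
gripper_width: -0.0
```

play_rows([
  [1,[0.001,-0.0002,0],0],
  [1,[0.002,-0.0003,0],0],
])

```text
time: 7.25
tool_pos: [0.4895, 0.0707, 0.0609]
tool_rot: [0.537, -0.451, 0.545, 0.459]
contact_force: [-24.4, 2.9, 19.8]
gripper_width: -0.002
```

play_rows([
  [1,[0.001,-0.0002,0],0],
  [1,[0.002,-0.0003,0],0],
])

```text
time: 7.45
tool_pos: [0.4895, 0.0707, 0.0609]
tool_rot: [0.536, -0.449, 0.547, 0.461]
contact_force: [-31.9, 3.3, 26.1]
gripper_width: 0.001
```

The carrier stalled at TCP x = 0.4895 with the force climbing to about 32 N, so it is against the stop. I back off, rise, and turn to the start angle for the screw.

play_rows([
  [1,[-0.006,0.001,0],0],
  [1,[-0.02,0.0035,0],0],
  [1,[-0.035,0.006,0],0],
  [1,[-0.035,0.006,0.04],0],
  [1,[-0.035,0.006,0.09],0],
])

```text
time: 7.95
tool_pos: [0.4592, 0.0755, 0.1492]
tool_rot: [0.539, -0.453, 0.543, 0.457]
contact_force: [1.1, 0.6, 0.4]
gripper_width: 0.003
```

play_rows([
  [-1,[0,0,0.05],0.14],
  [-1,[0,0,0.1],0.28],
  [-1,[0.03,0,0.12],0.42],
  [-1,[0.06,-0.005,0.12],0.56],
  [-1,[0.08,-0.01,0.12],0.7],
])

```text
time: 8.45
tool_pos: [0.5442, 0.0652, 0.2731]
tool_rot: [-0.351, 0.615, -0.35, -0.613]
contact_force: [0.3, 0.1, 0.2]
gripper_width: 0.849
```

play_rows([
  [-1,[0,0,0],0.14],
  [-1,[0,0,0],0.28],
  [-1,[0,0,0],0.4],
  [-1,[0,0,0],0.4],
])

```text
time: 8.85
tool_pos: [0.5421, 0.0653, 0.2712]
tool_rot: [0.224, -0.671, 0.224, 0.671]
contact_force: [0.7, 0.3, 0.2]
gripper_width: 1.001
```

```bash
cat > look.py <<'E'
from h import *
import sys
fn=sys.argv[1]
s=state();print(s['time'],s['joint_pos'].round(3),s['tool_pos'].round(4),s['contact_force'].round(2),s['ft_torque'].round(3))
c=cams.camera_info('wrist');im,d=save('wrist',fn);np.savez('pics/'+fn+'c',**c)
for n in ['wrist','scene','side']:
  if n!='wrist': save(n,fn+n)
  for t in ['screw','knob_top','carrier_end','stop_face','push_bar']:
    r=nets.landmark_of(n,t)
    print(n,t,[(np.round(x['at'],4).tolist(),round(x['score'],2),proj(n,x['at'])[0].round().tolist()) for x in r[:3]])
E
python3 look.py w2
```

```text
8.85 [-0.016 -0.157  1.749 -0.     1.55  -2.514] [0.5421 0.0653 0.2712] [0.7  0.32 0.22] [ 0.015  0.004 -0.019]
wrist screw [([0.6069, 0.0489, 0.119], 0.79, [197.0, 193.0])]
wrist knob_top [([0.6085, 0.0488, 0.1269], 0.76, [195.0, 196.0])]
wrist carrier_end [([0.3761, 0.1045, -0.0012], 0.77, [356.0, 107.0])]
wrist stop_face [([0.6275, 0.0433, 0.0448], 0.75, [194.0, 182.0])]
wrist push_bar [([0.502, 0.067, 0.0635], 0.84, [276.0, 144.0]), ([0.6218, -0.0873, 0.0121], 0.73, [141.0, 103.0]), ([0.2574, 0.1432, 0.0144], 0.6, [452.0, 75.0])]
scene screw [([0.6058, 0.0495, 0.117], 0.43, [288.0, 207.0])]
scene knob_top [([0.5003, 0.069, 0.0616], 0.72, [265.0, 192.0]), ([0.6108, 0.046, 0.1305], 0.68, [288.0, 206.0]), ([0.631, 0.0467, 0.0448], 0.41, [292.0, 228.0])]
scene carrier_end [([0.4485, -0.1248, -0.0012], 0.83, [203.0, 231.0]), ([0.6324, 0.0484, 0.0491], 0.8, [292.0, 227.0]), ([0.557, -0.2038, -0.0018], 0.8, [205.0, 273.0])]
scene stop_face [([0.6241, 0.0466, 0.0474], 0.75, [290.0, 226.0])]
scene push_bar [([0.6143, -0.0896, 0.0158], 0.98, [251.0, 259.0]), ([0.2592, 0.1413, 0.0128], 0.94, [230.0, 144.0]), ([0.5021, 0.0703, 0.0656], 0.77, [266.0, 191.0])]
side screw [([0.6122, 0.0494, 0.1179], 0.5, [294.0, 166.0])]
side knob_top [([0.6047, 0.0469, 0.135], 0.49, [292.0, 162.0])]
side carrier_end [([0.4525, -0.122, 0.0062], 0.79, [233.0, 252.0]), ([0.5701, 0.0576, 0.0494], 0.72, [276.0, 184.0]), ([0.3809, 0.1047, -0.0027], 0.67, [207.0, 187.0])]
side stop_face [([0.6288, 0.0421, 0.0483], 0.94, [299.0, 187.0])]
side push_bar [([0.2623, 0.1421, 0.0135], 0.84, [165.0, 175.0]), ([0.6147, -0.0857, 0.0127], 0.77, [299.0, 235.0]), ([0.5029, 0.064, 0.0603], 0.72, [250.0, 180.0])]
```

View pics/w2.png

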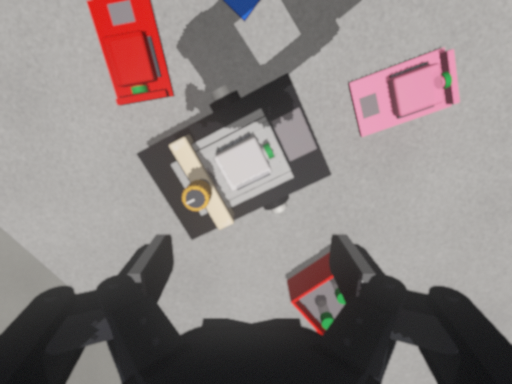

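The wrist image shows the brass knob at (196,196), and the carrier pushed under the bridge up to the rear stop. Now I fit the knob precisely.

Run:
```python
from h import *
I=cv2.imread('pics/w2.png');c=dict(np.load('pics/w2c.npz'));d=np.load('pics/w2_d.npy')
cv2.imwrite('pics/w2_c.png',cv2.resize(I[150:245,130:300],None,fx=4.6,fy=4.6,interpolation=cv2.INTER_CUBIC))
P=cloud('wrist',d,c)
m=(P[...,2]>.124)&(P[...,2]<.15)&(np.hypot(P[...,0]-.608,P[...,1]-.048)<.04)
ys,xs=np.where(m);print('n',len(xs),xs.min(),xs.max(),ys.min(),ys.max(),P[m].mean(0),np.median(P[m],0))
r=cv2.minEnclosingCircle(P[m][:,:2].astype(np.float32)*1000);print('depth circ',r)
# project circle model at z=.131
for cx,cy in [(.608,.0485)]:
    print(proj)
hsv=cv2.cvtColor(I,cv2.COLOR_BGR2HSV);b=(hsv[...,0]>10)&(hsv[...,0]<28)&(hsv[...,1]>110);b[:,:170]=0;b[:,225:]=0;b[:170]=0;b[225:]=0
cn,_=cv2.findContours(b.astype(np.uint8),cv2.RETR_EXTERNAL,cv2.CHAIN_APPROX_NONE);k=max(cn,key=cv2.contourArea)
print('brass enc',cv2.minEnclosingCircle(k),cv2.boundingRect(k))
ctr=cv2.minEnclosingCircle(k)[0]
for z in(.118,.125,.131):print(z,toplane(c,[ctr],z))
```

```text
n 612 181 210 183 210 [0.60648251 0.04887837 0.1310271 ] [0.60610998 0.04875646 0.13138051]
depth circ ((608.1159057617188, 49.69548034667969), 16.24681282043457)
<function proj at 0x7fa649de7560>
brass enc ((195.05357360839844, 196.7142791748047), 14.432656288146973) (181, 183, 29, 29)
0.118 [[0.61218889 0.0505918  0.118     ]]
0.125 [[0.6094387  0.04952335 0.125     ]]
0.131 [[0.60708139 0.04860754 0.131     ]]
```

View pics/w2_c.png

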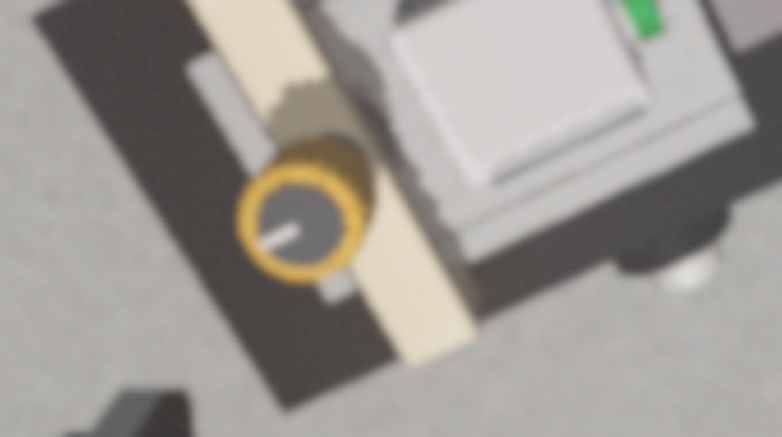

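Run:
```python
from h import *
c=dict(np.load('pics/w2c.npz'));print(toplane(c,[[195.4,198.3]],.131))
```

```text
[[0.60799678 0.05027678 0.131     ]]
```

play_rows([
  [-1,[0.033,-0.008,-0.02],0],
  [-1,[0.066,-0.016,-0.05],0],
  [-1,[0.066,-0.016,-0.09],0],
  [-1,[0.066,-0.016,-0.12],0],
  [-1,[0.066,-0.016,-0.12],0],
])

```text
time: 10.25
tool_pos: [0.604, 0.0496, 0.1449]
tool_rot: [0.223, -0.667, 0.225, 0.675]
contact_force: [-0.3, -0.1, -0.4]
gripper_width: 0.999
```

Run:
```python
from h import *
s=state();print(s['time'],s['tool_pos'].round(4),s['contact_force'].round(2),s['ft_torque'].round(3))
c=cams.camera_info('wrist');im,d=save('wrist','w3');np.savez('pics/w3c',**c);print(proj('wrist',[[.608,.049,.131]]))
print([(x['at'],x['score']) for x in nets.landmark_of('wrist','knob_top')])
```

```text
10.25 [0.604  0.0496 0.1449] [-0.31 -0.11 -0.44] [0.    0.044 0.037]
[[246.70905613 224.3843036 ]]
[([0.6064, 0.0515, 0.1281], 0.57)]
```

View pics/w3.png

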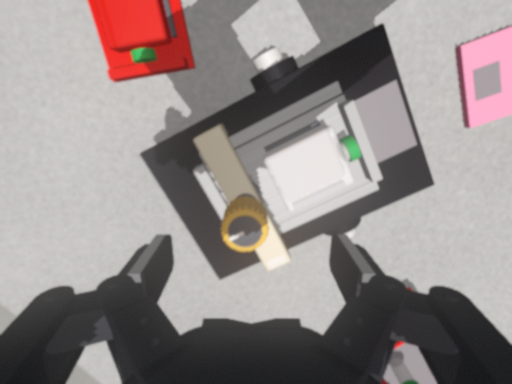

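play_rows([
  [-1,[0,0,0],0],
])

```text
time: 10.45
tool_pos: [0.6092, 0.0495, 0.1542]
tool_rot: [-0.224, 0.672, -0.223, -0.669]
contact_force: [-0.4, -0.4, 0.3]
gripper_width: 1.0
```

Run:
```python
from h import *
s=state();print(s['time'],s['tool_pos'].round(4),s['contact_force'].round(2),s['ft_torque'].round(3))
c=cams.camera_info('wrist');im,d=save('wrist','w4');np.savez('pics/w4c',**c)
cv2.imwrite('pics/w4_c.png',cv2.resize(im[180:270,190:310,::-1],None,fx=6,fy=6,interpolation=cv2.INTER_CUBIC))
a=np.linspace(0,2*np.pi,60);
for x,y in [(.608,.049),(.606,.05)]: print(proj('wrist',[[x,y,.131]]))
P=cloud('wrist',d,c);m=(P[...,2]>.127)&(P[...,2]<.137)&(np.hypot(P[...,0]-.608,P[...,1]-.048)<.04)
print(P[m].mean(0),cv2.minEnclosingCircle(P[m][:,:2].astype(np.float32)*1000))
```

```text
10.45 [0.6092 0.0495 0.1542] [-0.42 -0.36  0.35] [-0.04  -0.02   0.003]
[[251.16707784 217.60090098]]
[[254.43805819 217.06159042]]
[0.60688502 0.04877077 0.13128973] ((607.5736083984375, 50.08842468261719), 15.879548072814941)
```

View pics/w4_c.png

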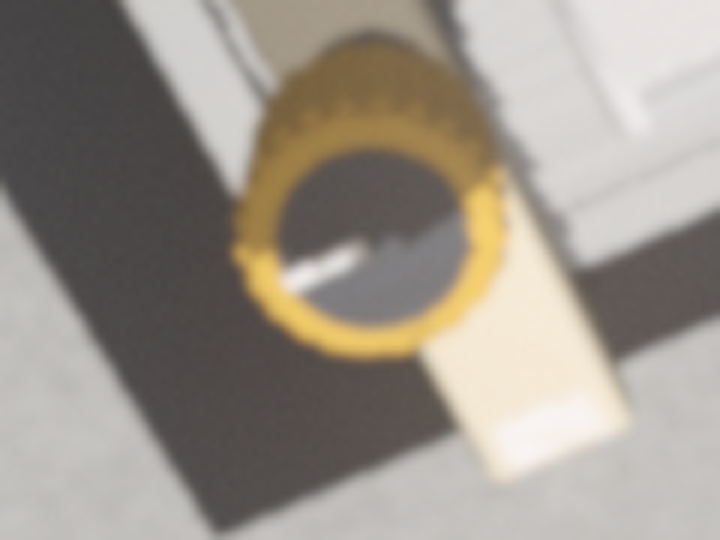

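Ring centre is at px (252,219), so the knob is at about (0.608, 0.050), within 1 mm of the tool axis. I descend and grip.

play_rows([
  [-1,[0,0.0005,-0.02],0],
  [-1,[0,0.0005,-0.04],0],
  [-1,[0,0.0005,-0.051],0],
  [-1,[0,0.0005,-0.051],0],
  [-1,[0,0.0005,-0.051],0],
])

```text
time: 11.0
tool_pos: [0.6084, 0.05, 0.1016]
tool_rot: [-0.224, 0.671, -0.223, -0.67]
contact_force: [0.6, 0.1, 0.6]
gripper_width: 1.0
```

play_rows([
  [1,[0,0,0],0],
  [1,[0,0,0],0],
  [1,[0,0,0],0],
  [1,[0,0,0],0],
  [1,[0,0,0],0],
])

```text
time: 11.5
tool_pos: [0.6087, 0.0494, 0.1011]
tool_rot: [-0.224, 0.672, -0.224, -0.67]
contact_force: [2.8, -2.2, 0.9]
gripper_width: 0.332
```

Run:
```python
from h import *
s=state();print(s['time'],s['joint_pos'].round(3),s['tool_pos'].round(4),s['gripper_width'],s['contact_force'].round(2),s['ft_torque'].round(3))
im,d=save('side','s5')
cv2.imwrite('pics/s5_c.png',cv2.resize(im[90:220,220:370,::-1],None,fx=4.5,fy=4.5))
```

```text
11.5 [-4.000e-02  1.300e-01  1.756e+00 -1.000e-03  1.253e+00 -2.538e+00] [0.6087 0.0494 0.1011] 0.3317363176779044 [ 2.84 -2.21  0.89] [-0.333 -0.37   0.022]
```

View pics/s5_c.png

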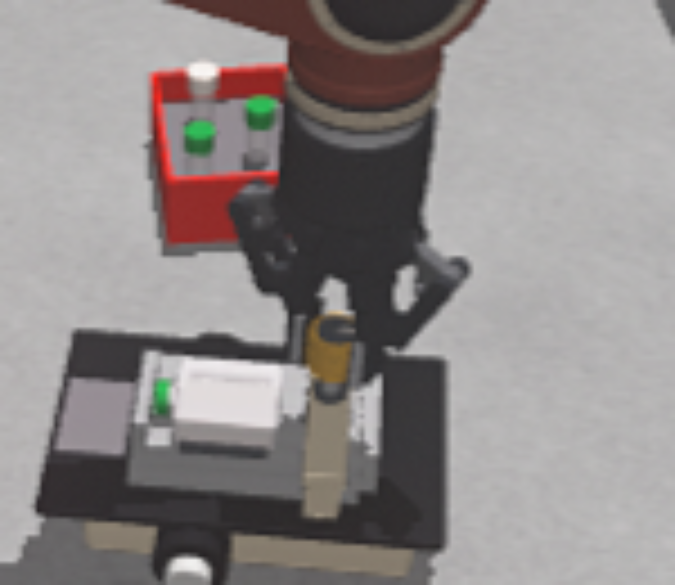

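play_rows([
  [1,[0,0,-0.0002],-0.1],
  [1,[0,0,-0.0004],-0.2],
  [1,[0,0,-0.0006],-0.3],
  [1,[0,0,-0.0008],-0.4],
  [1,[0,0,-0.001],-0.5],
])

```text
time: 12.05
tool_pos: [0.6088, 0.0493, 0.1002]
tool_rot: [-0.384, 0.595, -0.384, -0.593]
contact_force: [3.6, -2.8, 1.7]
gripper_width: 0.336
```

```bash
cat > st.py <<'E'
from h import *
from scipy.spatial.transform import Rotation as R
s=state();q=s['tool_rot'];z=R.from_quat(q[[1,2,3,0]]).as_matrix()[:,2]
print(s['time'],'jaw',np.arctan2(z[1],z[0]).round(3),'j6',s['joint_pos'][5].round(3),s['tool_pos'].round(4),round(s['gripper_width'],3),'F',s['contact_force'].round(2),'T',s['ft_torque'].round(3),'eff6',s['joint_efforts'][5].round(3))
E
python3 st.py
```

```text
12.05 jaw 1.994 j6 -2.034 [0.6088 0.0493 0.1002] 0.336 F [ 3.57 -2.81  1.7 ] T [-0.495 -0.463  0.062] eff6 -0.762
```

play_rows([
  [1,[0,0,-0.0002],-0.1],
  [1,[0,0,-0.0004],-0.2],
  [1,[0,0,-0.0006],-0.3],
  [1,[0,0,-0.0008],-0.4],
  [1,[0,0,-0.001],-0.5],
])

```text
time: 12.55
tool_pos: [0.6088, 0.0491, 0.0992]
tool_rot: [0.519, -0.482, 0.519, 0.479]
contact_force: [3.2, -4.8, 1.7]
gripper_width: 0.335
```

```bash
python3 st.py
```

```text
12.55 jaw 1.494 j6 -1.534 [0.6088 0.0491 0.0992] 0.335 F [ 3.15 -4.84  1.67] T [-0.573 -0.455  0.076] eff6 -0.763
```

play_rows([
  [1,[0,0,-0.0002],-0.1],
  [1,[0,0,-0.0004],-0.2],
  [1,[0,0,-0.0006],-0.3],
])

```text
time: 12.85
tool_pos: [0.6088, 0.0489, 0.0986]
tool_rot: [0.585, -0.399, 0.584, 0.396]
contact_force: [3.7, -3.7, 1.6]
gripper_width: 0.332
```

```bash
python3 st.py
```

```text
12.85 jaw 1.194 j6 -1.234 [0.6088 0.0489 0.0986] 0.332 F [ 3.68 -3.66  1.58] T [-0.657 -0.419 -0.007] eff6 -0.763
```

play_rows([
  [1,[0,0,-0.0002],-0.1],
  [1,[0,0,-0.0004],-0.2],
])

```text
time: 13.05
tool_pos: [0.6088, 0.0489, 0.0982]
tool_rot: [0.622, -0.338, 0.621, 0.336]
contact_force: [2.8, -3.5, 1.8]
gripper_width: 0.335
```

```bash
python3 st.py
```

```text
13.05 jaw 0.994 j6 -1.034 [0.6088 0.0489 0.0982] 0.335 F [ 2.84 -3.52  1.79] T [-0.696 -0.391  0.083] eff6 -0.763
```

```bash
cat > avg.py <<'E'
from h import *
T=[];F=[]
for i in range(8):
    s=state();T.append(s['ft_torque'][2]);F.append(s['contact_force']);cams.grab_frame('side')
s=state();T.append(s['ft_torque'][2])
print(s['time'],'j6',s['joint_pos'][5].round(3),s['tool_pos'].round(4),'Tz',np.mean(T).round(4),'+-',(np.std(T)/3).round(4),'F',np.mean(F,0).round(2),s['joint_efforts'][5].round(4))
E
python3 avg.py
```

```text
13.45 j6 -1.038 [0.6088 0.0489 0.0982] Tz 0.0501 +- 0.0089 F [ 2.73 -3.98  1.33] 0.0354
```

play_rows([
  [1,[0,0,-0.0002],-0.1],
  [1,[0,0,-0.0004],-0.2],
  [1,[0,0,-0.0006],-0.3],
])

```text
time: 13.75
tool_pos: [0.6087, 0.0487, 0.0977]
tool_rot: [0.665, -0.242, 0.664, 0.239]
contact_force: [1.2, -5.2, 3.2]
gripper_width: 0.331
```

```bash
python3 avg.py
```

```text
14.15 j6 -0.738 [0.6087 0.0488 0.0977] Tz 0.0886 +- 0.0146 F [ 2.05 -4.54  2.49] 0.0659
```

play_rows([
  [1,[0,0,-0.0002],-0.1],
  [1,[0,0,-0.0004],-0.2],
])

```text
time: 14.35
tool_pos: [0.6087, 0.0487, 0.0975]
tool_rot: [0.686, -0.174, 0.685, 0.172]
contact_force: [1.0, -4.7, 4.6]
gripper_width: 0.332
```

```bash
python3 avg.py
```

```text
14.75 j6 -0.539 [0.6086 0.0487 0.0974] Tz 0.1362 +- 0.0155 F [ 1.24 -4.79  3.63] 0.1085
```

play_rows([
  [1,[0,0,-0.0002],-0.1],
  [1,[0,0,-0.0004],-0.2],
])

```text
time: 14.95
tool_pos: [0.6086, 0.0487, 0.0973]
tool_rot: [0.7, -0.105, 0.699, 0.103]
contact_force: [0.8, -4.9, 6.6]
gripper_width: 0.334
```

```bash
python3 avg.py; python3 avg.py
```

```text
15.35 j6 -0.339 [0.6086 0.0487 0.0973] Tz 0.1679 +- 0.0145 F [ 0.5  -5.47  4.97] 0.1578
15.75 j6 -0.339 [0.6085 0.0487 0.0973] Tz 0.1686 +- 0.0112 F [ 0.54 -5.37  4.84] 0.1578
```

play_rows([
  [1,[0,0,0],-0.1],
  [1,[0,0,0],-0.18],
])

```text
time: 15.95
tool_pos: [0.6085, 0.0487, 0.0972]
tool_rot: [0.706, -0.042, 0.705, 0.04]
contact_force: [0.7, -3.7, 4.4]
gripper_width: 0.335
```

```bash
python3 avg.py
```

```text
16.35 j6 -0.159 [0.6085 0.0487 0.0972] Tz 0.2402 +- 0.0127 F [ 0.2  -5.03  4.35] 0.2194
```

Resistance rose steadily from about 0.05 to 0.22–0.24 N m, inside the proper band, so I stop here and release.

play_rows([
  [-1,[0,0,0],0],
  [-1,[0,0,0],0],
  [-1,[0,0,0],0],
  [-1,[0,0,0],0],
  [-1,[0,0,0],0],
])

```text
time: 16.85
tool_pos: [0.6074, 0.0502, 0.0956]
tool_rot: [0.706, -0.042, 0.706, 0.042]
contact_force: [-0.4, 1.1, -0.1]
gripper_width: 1.001
```

```bash
python3 avg.py
```

```text
17.25 j6 -0.158 [0.6076 0.05   0.0959] Tz -0.0178 +- 0.0064 F [-0.17  0.2   0.17] -0.0001
```

play_rows([
  [-1,[0,0,0.02],0],
  [-1,[0,0,0.06],0],
  [-1,[0,0,0.11],0],
  [-1,[0,0,0.15],0],
  [-1,[-0.02,0,0.18],0],
])

```text
time: 17.75
tool_pos: [0.5892, 0.0498, 0.2796]
tool_rot: [0.708, -0.042, 0.704, 0.041]
contact_force: [-0.3, 0.1, 0.8]
gripper_width: 1.001
```

play_rows([
  [-1,[-0.03,0,0],0],
  [-1,[-0.06,0,0],0],
  [-1,[-0.06,0,0],0],
])

```text
time: 18.05
tool_pos: [0.5255, 0.0502, 0.2761]
tool_rot: [0.706, -0.042, 0.706, 0.042]
contact_force: [0.4, 0.6, -0.4]
gripper_width: 1.003
```

```bash
python3 look.py w6
python3 - <<'E'
import cv2
a=cv2.imread('pics/w6.png');b=cv2.imread('pics/w6side.png')[110:240,200:370]
cv2.imwrite('pics/w6s_c.png',cv2.resize(b,None,fx=4.5,fy=4.5))
E
```

```text
18.05 [-0.046 -0.205  1.782  0.     1.564 -0.164] [0.5255 0.0502 0.2761] [ 0.39  0.55 -0.43] [ 0.04  -0.005  0.   ]
wrist screw [([0.6048, 0.0532, 0.1136], 0.8, [316.0, 176.0])]
wrist knob_top [([0.6083, 0.0499, 0.1254], 0.8, [321.0, 182.0])]
wrist carrier_end [([0.5566, -0.2082, -0.0016], 0.88, [250.0, 291.0]), ([0.4531, -0.1231, -0.0005], 0.77, [197.0, 245.0]), ([0.378, 0.1003, -0.0007], 0.64, [155.0, 108.0])]
wrist stop_face [([0.6248, 0.0417, 0.0466], 0.64, [317.0, 173.0])]
wrist push_bar [([0.501, 0.0672, 0.0627], 0.93, [232.0, 147.0]), ([0.2585, 0.142, 0.0163], 0.73, [62.0, 66.0]), ([0.6207, -0.0896, 0.014], 0.67, [296.0, 243.0])]
scene screw [([0.6083, 0.0483, 0.1157], 0.61, [288.0, 208.0])]
scene knob_top [([0.5811, 0.3539, -0.0026], 0.64, [348.0, 171.0]), ([0.6098, 0.047, 0.1258], 0.57, [288.0, 207.0])]
scene carrier_end [([0.4486, -0.1217, -0.0007], 0.98, [203.0, 230.0]), ([0.6285, 0.0465, 0.0458], 0.89, [291.0, 228.0]), ([0.3802, 0.1015, -0.0022], 0.66, [246.0, 175.0])]
scene stop_face [([0.6285, 0.0435, 0.0504], 0.74, [290.0, 227.0])]
scene push_bar [([0.3235, -0.1507, 0.0106], 0.94, [169.0, 207.0]), ([0.615, -0.0902, 0.0163], 0.85, [251.0, 259.0]), ([0.4988, 0.0709, 0.0643], 0.74, [265.0, 191.0])]
side screw [([0.6092, 0.0483, 0.1163], 0.65, [293.0, 167.0])]
side knob_top [([0.609, 0.0485, 0.1284], 0.46, [294.0, 163.0])]
side carrier_end [([0.6309, 0.0472, 0.048], 0.96, [300.0, 186.0]), ([0.4533, -0.1231, 0.0033], 0.91, [234.0, 253.0]), ([0.5566, -0.2068, 0.0016], 0.85, [281.0, 283.0])]
side stop_face [([0.6272, 0.0432, 0.0494], 0.84, [298.0, 187.0])]
side push_bar [([0.3225, -0.1536, 0.016], 0.94, [177.0, 264.0]), ([0.6162, -0.0878, 0.011], 0.91, [300.0, 236.0]), ([0.5004, 0.0626, 0.0575], 0.72, [250.0, 181.0])]
```

View pics/w6.png

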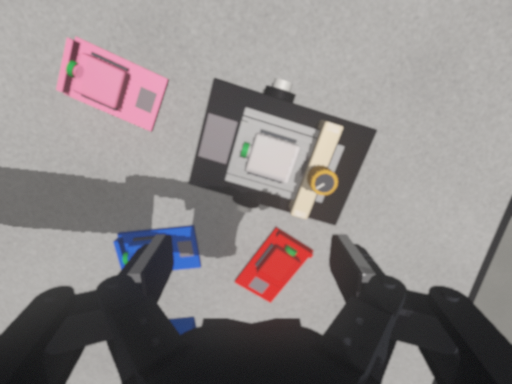

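View pics/w6s_c.png

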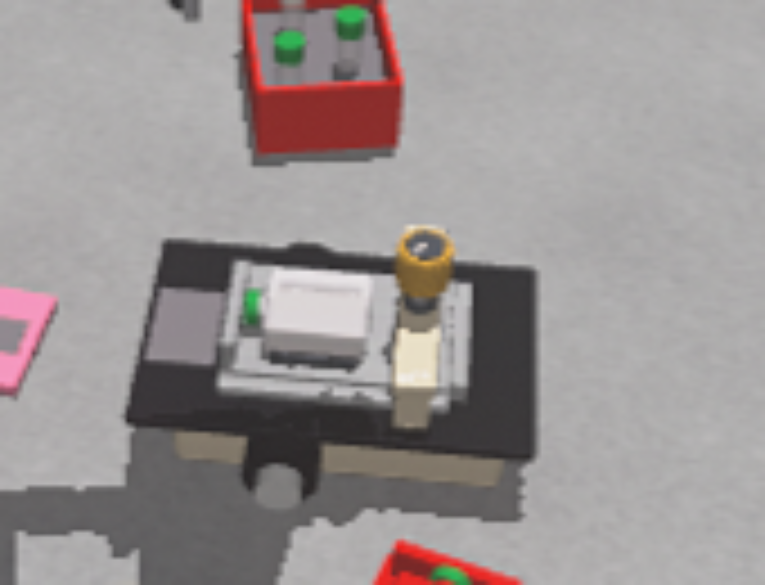

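```bash
python3 -c "
from h import *
print(state()['time'],workorder.job_done())"
```

```text
the job is handed in; nothing more can be done
18.95 None
```

I pushed the flask carrier home against the rear stop, tightened the thumbscrew and let go. The job was handed in at about 19 s of the 72 s allowed.

**Carrier:** I pushed it with shut fingers until it stalled and the force climbed to about 32 N along the channel. My last pictures put the carrier's rear edge at x ≈ 0.629–0.631, against 0.625–0.629 for the stop face. That matches within the networks' 4 mm accuracy.

**Thumbscrew:** I turned it clockwise about 2.4 rad in one grip, with no re-gripping needed. The resistance rose steadily from about 0.04–0.05 N m and I stopped at about 0.22 N m.

**Disagreements:**
- **Torque readings:** At the stop, the last joint's torque read 0.22 N m and the noisier wrist sensor averaged 0.24 ± 0.013. After release, the wrist sensor still read about -0.02 with nothing touching it. Allowing for that offset, its figure would be about 0.26, slightly above the 0.25 limit for properly tight but below the 0.3 overtight mark.
- **Network finds:** Before tightening, one side-camera find put the carrier's rear edge at x ≈ 0.570. I took it as false, since the other views showed the carrier at the stop.

**Clearance:** After release the contact force was about zero, and the gripper is well above the stage. I never moved near the jar or the tip box. The tub looked unmoved in the last pictures, but I did not re-measure any of the three.

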